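# Push the spent battery pack out of its carrier and put it on charge

### The job

Set the battery carrier down over the upright post of the ejector stand, fully onto the stand's base, so that the post comes up through the hole in the carrier's floor and pokes the battery pack up out of its tight well; leave the carrier there. Lift the raised pack out, stand it upright on the cork mat and let go, then take it again so that it fits and lower it gently, fully home, into the charger's slot. Never lay the pack on its side, and leave the stone and the small jar near the mat where they are.

Things in the scene. Friction and masses are not known exactly. Their poses are not given: they have to be found in the camera images.
- carrier: Loose bare-aluminium battery carrier, about 0.35 kg. Floor plate 108 (x) x 52 (y) x 6 mm with a 26 mm round hole through its centre; on it an upright open well, 76 x 52 mm outside, 64 x 40 mm inside, 6 mm walls. Holds the pack at the start. Origin: centre of the underside, in the middle of the hole; z up, x along the long side. Can be gripped across its 52 mm width (y).
- carrier_rim (a point): Centre of the mouth of the carrier's well, at rim height, 76 mm above its underside. At each x end of the carrier, 48 to 54 mm from the centre, stands an ear 6 mm thick and 40 mm wide that rises to 106 mm above the underside.
- pack: Loose battery pack, an upright black and grey plastic block 60 (x) x 36 (y) x 70 (z) mm, about 0.3 kg; ends 60 mm apart, broad sides 36 mm apart. Origin: centre of its underside, z up. At the start it sits in the carrier's well, top flush with the rim, 2 mm play each side, so no finger gets at it. With the carrier down on the stand it stands 36 mm proud of the rim, the ears 18 mm off its ends.
- stand: Ejector stand, fixed: dark steel base plate 150 (x) x 110 (y) x 10 mm with one upright round steel post, diameter 14 mm with a chamfered tip, in its middle. Origin: centre of its underside on the table, z up. The carrier may stand on it at any yaw.
- post_top (a point): Centre of the top of the ejector stand's post, 52 mm above the table and 42 mm above the stand's base plate.
- mat: Fixed cork mat 130 x 130 x 3 mm flat on the table. Origin: centre of its underside; its top is 3 mm above the table.
- charger: Grey charger, fixed: base plate 100 (x) x 130 (y) x 10 mm; on it two upright cheeks 52 mm long (x), tops 70 mm above the table, 12 mm thick on the +y side and 34 mm (green display on top) on the -y side. The slot between them is 44 mm wide in y and open at both x ends but for lips 8 mm high, 66 mm apart inside. Origin: centre of the underside; z up.
- charger_slot (a point): Centre of the slot's floor, 10 mm above the table, where the centre of the pack's underside belongs; axes as the charger's. The pack goes in upright with its x along the charger's x, either way round; the cheeks leave no room for fingers at its broad sides, its ends stay free.
- stone: Bystander: grey round stone, 68 mm across, 37 mm high. Origin: centre of its underside.
- jar: Bystander: small brown glass jar, 40 mm across, 60 mm high. Origin: centre of its underside.
Mind the look-alikes: they are no part of the job. What is shaped like the pack but yellow is not meant.

How it is judged:
By the outcome, as a careful person would: the job done as asked, in the order asked, and still so for the second after the job is handed in, with the robot touching nothing.
It also fails if it takes over 72 s, if anything falls off the work surface, if the arm or the gripper's body presses on something with over 40 N, if the wrist force passes 120 N, or if a joint passes its speed limit or range.

### The arm

A 7-joint arm with a two-finger parallel gripper is mounted at the origin on the work surface. World frame = base frame: x ahead of the robot, y to its left, z up, the work surface at z = 0. Lengths are in m, angles in rad, forces in N, time in s.
With the tool pointing down it reaches from about 0.425 to 0.875 m from the base axis. Payload 4.7 kg.
Tool frame: the origin (TCP) lies midway between the tips of the shut fingers; the grasp point (between the pads) lies ctrl.grasp_offset behind it (ctrl.grasp_offset is the distance from the TCP to the grasp point, in m); z points along the fingers, y is the line along which they close (so a half turn about z gives the same grasp; the last joint's range is limited). The gripper opens to 87 mm and grips with 3 to 60 N. Pads are 19 mm wide; open, the fingers measure 117 mm over their backs; the gripper's body (75 mm by 190 mm) begins 51 mm behind the grasp point.
Start: joints at [1.133, 0.321, -0.07, 1.45, 0.023, 1.371, -0.057], TCP at [0.284, -0.585, 0.223] pointing down, gripper open.
Joint ranges: [-2.86, 2.86], [-0.3, 2.09], [-1.38, 1.24], [0.06, 2.45], [-1.56, 4.7], [0.09, 2.05], [-2.69, 2.69]. Speed limits (rad/s): [2.57, 2.57, 3.14, 3.14, 3.14, 3.14, 3.14].

### API

Orientations are given as a rotation vector (axis times angle).
In Python, from bench import ctrl gives the robot as it stands. The module is installed in compiled form; this text tells all that it offers.
- The arm moves only by the tool jog_arm, never from a script. Its argument "moves" is one flat list of numbers, 7 for each row, row after row: the shift along the tool's x, y, z in units of 30 cm (1.0 is 30 cm), then the turn, a rotation vector about the tool's x, y, z in units of 60 degrees (1.0 is 60 degrees), then the gripper's target within -1 to 1 (fully open at 1, half-way at 0, shut at -1). In form: [x, y, z, wx, wy, wz, fingers, x, y, z, wx, wy, wz, fingers, ...]. A call has exactly 8 rows; each row is the pose to reach, as a shift and turn from the pose commanded when the call began, along the tool's axes at that moment; what a row does not reach only later rows make up. A row lasts 1/8 s, in which the tool goes at most 62.5 mm and 10.7 degrees, less where a joint would pass 70% of its speed; a pose out of reach is approached as far as the arm can. A call with a number of a shift or a turn outside -1 to 1 is refused whole. A call with a gripper value outside its range is refused whole. The fingers move at their own pace and stop on an object; "newtons" is the grip in N (left out, the last holds). Time passes only in rows, so rows that repeat a pose let the fingers close, or fill a call up. It gives the time, the measured TCP pose, the force, the opening and the grip force at its end, in the units of the state.
- ctrl.get_state(): the state, without advancing time (a new reading comes with each control period).
- ctrl.get_image(name): name is "scene" or "top" or "wrist"; returns a dict with "pixels" (480x640x3 uint8, red, green, blue), "fx", "fy", "cx", "cy" (pixels), "dist" ([k1, k2, p1, p2, k3] as OpenCV has them; the pictures are not rectified), "xyz" and "rotation" of the camera in the world; the wrist camera has in their place "tool_from_camera" (4x4, takes a point from camera to tool coordinates, whose origin is the TCP and whose axes are the flange's). Camera axes: x right, y up, looking along -z (the intrinsics and any distortion apply to the point x, -y, -z); pixel columns grow to the right and rows downward; lengths in m; the calibration is good to about 2 mm. A picture is of the moment at which its call begins: read the wrist's pose just before it. There is no depth.
- ctrl.close_job(): hands the job in; it is judged then, once.
The state is a dict: "time": time; "joint_positions": joint angles; "qd": joint speeds; "joint_torque": joint torques, N m; "position": TCP position; "tool_rot": TCP orientation; "ft_force": force on the tool from outside, world axes, zero at the start; "torque": the same for the moment, N m; "grip_width": opening from 0.0 (shut) to 1.0 (fully open); "grip_force": force on a finger pad.
Only numpy, scipy, OpenCV 4.12 (cv2) and the standard library are available. Lean on these libraries where they do the work, as an engineer would, in place of code of your own. Each camera call takes 0.05 s, during which the arm holds its last target. There are 200 camera calls.

## Working session

There is one attempt and no reset: what is moved stays moved. The work goes in short steps, Python scripts to look and compute and a tool call to move; the robot and the scene stay as the last step left them, time stands still between calls to the robot, and variables do not carry over. Pictures are saved under pics/ and viewed, at most 10 in all, crops included, and the job is handed in when it is done.

Besides the shell and the picture viewer there is one more tool, called after "Emit:" by a JSON object that holds its "api" and its "payload". jog_arm: Moves the arm, as the interface text tells. Its arguments: {"type":"object","properties":{"moves":{"type":"array"},"newtons":{"type":"number"}},"required":["moves"]}

```bash
mkdir -p pics
cat > h.py <<'E'
import numpy as np, cv2, json
from scipy.spatial.transform import Rotation as R
from bench import ctrl
def grab(n,fn=None):
    s=ctrl.get_state(); im=ctrl.get_image(n); 
    if n=="wrist":
        T=np.eye(4);T[:3,:3]=R.from_rotvec(s["tool_rot"]).as_matrix();T[:3,3]=s["position"]
        M=T@np.array(im["tool_from_camera"]); im["xyz"]=M[:3,3]; im["R"]=M[:3,:3]
    else:
        r=np.array(im["rotation"]); im["R"]=r if r.shape==(3,3) else R.from_rotvec(r).as_matrix()
    im["K"]=np.array([[im["fx"],0,im["cx"]],[0,im["fy"],im["cy"]],[0,0,1]]); im["D"]=np.array(im["dist"],float)
    if fn: cv2.imwrite("pics/"+fn,cv2.cvtColor(np.array(im["pixels"]),cv2.COLOR_RGB2BGR))
    return im
def ray(im,px):
    p=cv2.undistortPoints(np.array(px,float).reshape(-1,1,2),im["K"],im["D"]).reshape(-1,2)
    return (im["R"]@np.c_[p[:,0],-p[:,1],-np.ones(len(p))].T).T
def plane(im,px,z):
    d=ray(im,px); o=np.array(im["xyz"]); return o+d*((z-o[2])/d[:,2])[:,None]
def proj(im,P):
    c=(np.atleast_2d(P)-im["xyz"])@im["R"]; c=c*[1,-1,-1]
    return cv2.projectPoints(c,np.zeros(3),np.zeros(3),im["K"],im["D"])[0].reshape(-1,2)
E
python3 - <<'E'
from h import *
for n in("scene","top"):
    im=grab(n,n+"0.png"); print(n,im["xyz"],im["R"].round(3).tolist(),im["fx"],im["dist"])
s=ctrl.get_state(); print(s, ctrl.grasp_offset)
E
```

```text
scene [ 1.07442198 -0.23154327  0.86830615] [[0.361, -0.741, 0.566], [0.932, 0.275, -0.235], [0.018, 0.613, 0.79]] 546.0579629526347 [0.03331379 0.         0.         0.         0.        ]
top [0.36081959 0.01225248 0.89285124] [[-0.056, 0.975, -0.217], [-0.998, -0.054, 0.014], [0.002, 0.217, 0.976]] 519.8112570572303 [0.05282635 0.         0.         0.         0.        ]
{'time': 0.1, 'joint_positions': array([ 1.13312338,  0.32172414, -0.0700804 ,  1.45155413,  0.02258812,
        1.37078934, -0.05688945]), 'qd': array([ 0.00072941, -0.00135662, -0.00055275, -0.00328219, -0.0007827 ,
       -0.00130005, -0.00027397]), 'joint_torque': array([-3.55596205e-05, -4.92572379e+01, -4.05504433e-01, -3.13399386e+01,
       -6.41236408e-02,  3.94843379e-02,  6.27329450e-05]), 'position': array([ 0.28350773, -0.58436579,  0.22158634]), 'tool_rot': array([-3.06018851e+00, -7.03308721e-01,  7.19800987e-04]), 'ft_force': array([ 0.516436  ,  0.23670978, -0.23712628]), 'torque': array([0.0149042 , 0.01672391, 0.01521171]), 'grip_force': 0.0, 'grip_width': 0.9971045660694424} 0.0187
```

View pics/top0.png

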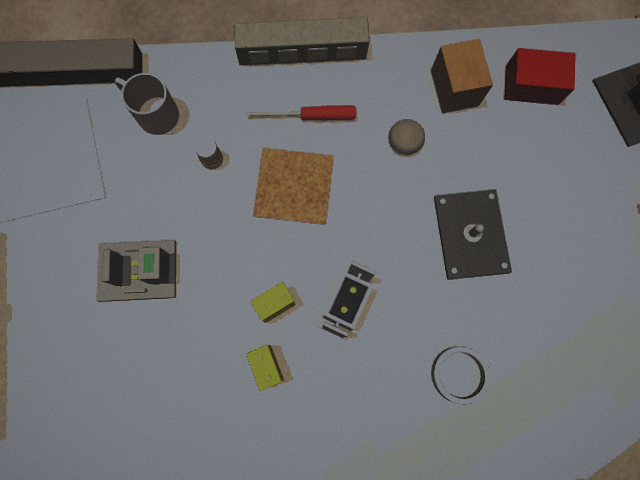

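View pics/scene0.png

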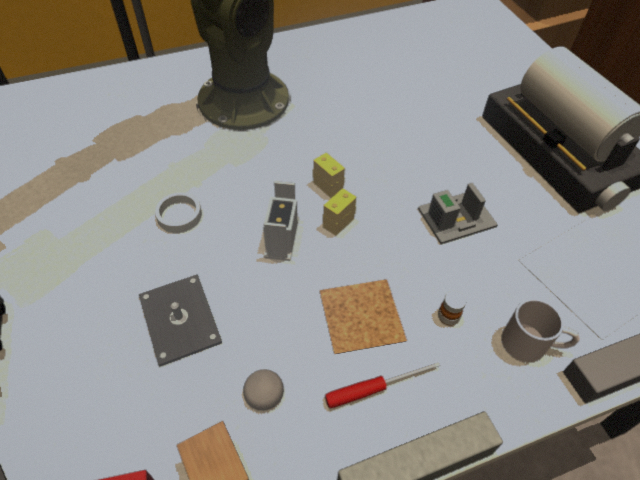

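Top view: the carrier with the black pack is at (350,297). The yellow pack-shaped blocks at (273,302) and (265,367) are look-alikes. The stand is at (474,234), the mat at (294,186), the charger at (137,270), the stone at (407,137) and the jar at (209,153). Scene view: the carrier is at (281,220), the stand at (179,318) and the charger at (457,214). I choose the black pack in the bare-aluminium carrier and will check it in a close crop.

Run:
```python
from h import *
a=cv2.imread("pics/top0.png")
c=[cv2.resize(a[y:y+100,x:x+100],(400,400),interpolation=cv2.INTER_CUBIC) for x,y in((300,250),(85,220))]
cv2.imwrite("pics/crop1.png",np.hstack(c))
im=grab("top")
g=cv2.cvtColor(im["pixels"],cv2.COLOR_RGB2HSV); 
def rect(m,name,z,lo=200):
    cs=cv2.findContours(m.astype(np.uint8),cv2.RETR_EXTERNAL,cv2.CHAIN_APPROX_NONE)[0]
    for k in cs:
        if cv2.contourArea(k)<lo: continue
        P=plane(im,k.reshape(-1,2).astype(float),z)[:,:2]
        r=cv2.minAreaRect((P*1000).astype(np.float32)); print(name,cv2.boundingRect(k),np.round(r[0],1),np.round(r[1],1),round(r[2],1))
H,S,V=[g[...,i] for i in range(3)]
def win(x0,y0,x1,y1):
    w=np.zeros(H.shape,bool); w[y0:y1,x0:x1]=1; return w
rect((V<100)&win(420,175,525,290),"stand",.01,1500)
rect((S>90)&win(240,140,345,235),"mat",.003,1500)
rect((V<75)&win(320,260,380,345),"packtop",.076,100)
rect((V<140)&win(85,230,185,310),"charger",.01,1000)
rect((H>40)&(H<85)&(S>80)&win(85,230,185,310),"green",.07,30)
for n,p in(("stone",(407,137)),("jar",(208,150))): print(n,plane(im,[p],.02))
print("posttop",plane(im,[(480,228)],.052))
```

```text
stand (434, 189, 78, 91) [ 548.5 -275.8] [151.9 112.4] 2.7
mat (253, 148, 80, 76) [655.4  29. ] [129.4 128.7] 80.2
packtop (329, 277, 39, 47) [438.9 -49. ] [38.8 63.6] 62.0
packtop (348, 265, 26, 17) [479.4 -70.8] [38.9 14.5] 61.3
charger (85, 230, 100, 80) [518.3 307.4] [176.8 136.4] 86.8
green (144, 254, 10, 18) [516.8 265.5] [14.6 27.5] 86.7
stone [[ 0.7286008 -0.1787209  0.02     ]]
jar [[0.7235418  0.17731656 0.02      ]]
posttop [[ 0.547516   -0.27678999  0.052     ]]
```

View pics/crop1.png

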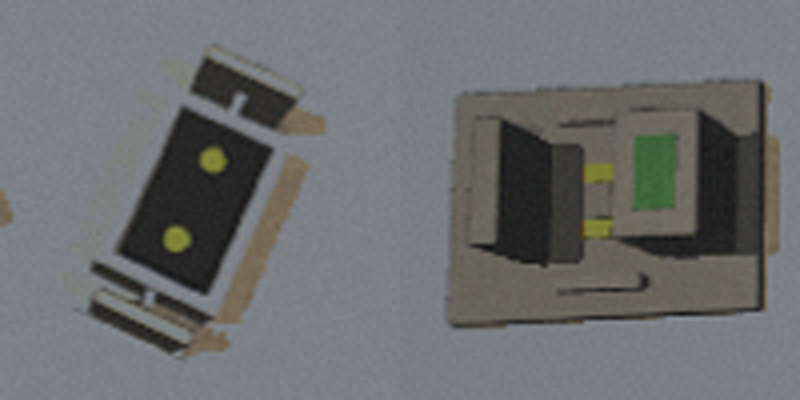

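The crop shows the black pack with two yellow dots at crop (212,160) and (176,239), flush in the aluminium well between the two ears. That confirms the choice. The charger's slot lies between the wide green-display cheek at crop (655,170) and the thin cheek at (488,180).

```bash
cat >> h.py <<'E'
def need(p,yaw):
    s=ctrl.get_state(); A=R.from_rotvec(s["tool_rot"]); y=np.radians(yaw)
    B=R.from_matrix(np.array([[np.cos(y),np.sin(y),0],[np.sin(y),-np.cos(y),0],[0,0,-1]]))
    print("t",round(s["time"],2),"shift",(A.inv().apply(np.array(p)-s["position"])/.3).round(4),"turn",((A.inv()*B).as_rotvec()/np.radians(60)).round(4),"q",s["joint_positions"].round(2),"F",s["ft_force"].round(1))
E
python3 -c "
from h import *
need([.439,-.049,.2],152)"
```

```text
t 0.15 shift [ 1.2453 -1.3794  0.0743] turn [-8.0000e-04 -1.5000e-03 -2.1019e+00] q [ 1.13  0.32 -0.07  1.45  0.02  1.37 -0.06] F [ 0.7  0.4 -0.5]
```

Emit:
{"api": "jog_arm", "payload": {"moves": [0.1, -0.1, 0, 0, 0, -0.13, 1, 0.2, -0.2, 0, 0, 0, -0.26, 1, 0.3, -0.32, 0, 0, 0, -0.4, 1, 0.4, -0.43, 0, 0, 0, -0.54, 1, 0.5, -0.54, 0, 0, 0, -0.68, 1, 0.6, -0.65, 0, 0, 0, -0.82, 1, 0.7, -0.76, 0, 0, 0, -0.95, 1, 0.75, -0.82, 0, 0, 0, -1, 1]}}

```text
time: 1.15
position: [0.3794, -0.2631, 0.2226]
tool_rot: [2.295, 2.145, -0.0]
ft_force: [1.0, -0.4, -0.0]
grip_width: 0.995
grip_force: 0.0
```

```bash
python3 -c "
from h import *
need([.439,-.049,.2],152)"
```

```text
t 1.15 shift [0.7255 0.15   0.075 ] turn [-2.000e-04  2.000e-04 -1.098e+00] q [ 0.93 -0.07 -0.36  1.88 -0.03  1.32  0.51] F [ 1.  -0.4 -0. ]
```

Emit:
{"api": "jog_arm", "payload": {"moves": [0.1, 0.02, 0.0, 0, 0, -0.15, 1, 0.22, 0.05, 0.01, 0, 0, -0.3, 1, 0.35, 0.07, 0.02, 0, 0, -0.45, 1, 0.48, 0.1, 0.03, 0, 0, -0.6, 1, 0.6, 0.12, 0.04, 0, 0, -0.75, 1, 0.68, 0.14, 0.05, 0, 0, -0.9, 1, 0.7255, 0.15, 0.06, 0, 0, -1, 1, 0.7255, 0.15, 0.07, 0, 0, -1, 1]}}

```text
time: 2.15
position: [0.4395, -0.0512, 0.2014]
tool_rot: [0.922, 3.003, -0.0]
ft_force: [-0.3, -0.3, -0.2]
grip_width: 1.0
grip_force: 0.0
```

```bash
python3 -c "
from h import *
need([.439,-.049,.2],152); im=grab('wrist','w1.png')
print(proj(im,[[.439,-.049,.076]]))"
```

```text
t 2.15 shift [0.0056 0.005  0.0047] turn [-1.000e-04  2.000e-04 -1.024e-01] q [ 0.67 -0.1  -0.57  1.95 -0.06  1.28  1.09] F [-0.3 -0.3 -0.2]
[[315.97810388 229.74301207]]
```

View pics/w1.png

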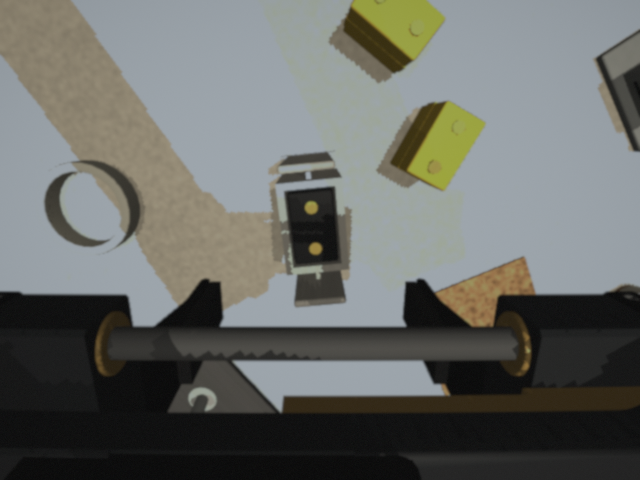

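The wrist view shows the carrier's pack centred near (313,227), with corners (285,190), (335,187), (341,264) and (290,267). The prediction was (316,230).

Run:
```python
from h import *
im=grab('wrist'); g=cv2.cvtColor(im["pixels"],cv2.COLOR_RGB2GRAY)
m=((g<75)*255).astype(np.uint8); m[:183]=0;m[274:]=0;m[:,:280]=0;m[:,348:]=0
m=cv2.morphologyEx(m,cv2.MORPH_OPEN,np.ones((5,5)))
k=max(cv2.findContours(m,0,1)[0],key=cv2.contourArea)
P=plane(im,k.reshape(-1,2).astype(float),.076)[:,:2]*1000
print(cv2.boundingRect(k),cv2.minAreaRect(P.astype(np.float32)))
need([.439,-.049,.055],152)
```

```text
(287, 187, 56, 79) ((436.56640625, -50.064353942871094), (39.79875564575195, 63.25203323364258), 61.51809310913086)
t 2.25 shift [0.006  0.0102 0.487 ] turn [-0.0007 -0.0006 -0.1052] q [ 0.67 -0.1  -0.57  1.95 -0.06  1.28  1.09] F [-0.7 -0.3  1. ]
```

```bash
python3 -c "
from h import *
need([.4373,-.0497,.050],151.6)"
```

```text
t 2.25 shift [0.0093 0.0051 0.5037] turn [-0.0007 -0.0006 -0.0986] q [ 0.67 -0.1  -0.57  1.95 -0.06  1.28  1.09] F [-0.7 -0.3  1. ]
```

Emit:
{"api": "jog_arm", "payload": {"moves": [0.009, 0.005, 0.04, 0, 0, -0.098, 1, 0.009, 0.005, 0.13, 0, 0, -0.098, 1, 0.009, 0.005, 0.23, 0, 0, -0.098, 1, 0.009, 0.005, 0.33, 0, 0, -0.098, 1, 0.009, 0.005, 0.42, 0, 0, -0.098, 1, 0.009, 0.005, 0.48, 0, 0, -0.098, 1, 0.009, 0.005, 0.503, 0, 0, -0.098, 1, 0.009, 0.005, 0.503, 0, 0, -0.098, 1]}}

```text
time: 3.25
position: [0.4378, -0.0493, 0.0506]
tool_rot: [-0.769, -3.046, 0.0]
ft_force: [1.3, -0.3, 0.0]
grip_width: 0.999
grip_force: 0.0
```

Emit:
{"api": "jog_arm", "payload": {"moves": [0, 0, 0, 0, 0, 0, 0, 0, 0, 0, 0, 0, 0, -0.3, 0, 0, 0, 0, 0, 0, -0.6, 0, 0, 0, 0, 0, 0, -0.8, 0, 0, 0, 0, 0, 0, -1, 0, 0, 0, 0, 0, 0, -1, 0, 0, 0, 0, 0, 0, -1, 0, 0, 0, 0, 0, 0, -1], "newtons": 45}}

```text
time: 4.25
position: [0.4378, -0.0491, 0.0508]
tool_rot: [-0.766, -3.047, 0.001]
ft_force: [-3.1, -2.8, 3.9]
grip_width: 0.592
grip_force: 45.0
```

```bash
python3 -c "
from h import *
need([.548,-.276,.22],151.6)"
```

```text
t 4.25 shift [-0.6817 -0.4929 -0.5636] turn [-0.0007  0.0001  0.0026] q [ 0.64  0.08 -0.6   2.12  0.05  0.96  1.09] F [-3.1 -2.8  3.9]
```

Emit:
{"api": "jog_arm", "payload": {"moves": [0, 0, -0.03, 0, 0, 0, -1, 0, 0, -0.1, 0, 0, 0, -1, 0, 0, -0.2, 0, 0, 0, -1, -0.03, -0.02, -0.29, 0, 0, 0, -1, -0.1, -0.07, -0.33, 0, 0, 0, -1, -0.19, -0.14, -0.33, 0, 0, 0, -1, -0.29, -0.21, -0.33, 0, 0, 0, -1, -0.39, -0.28, -0.33, 0, 0, 0, -1]}}

```text
time: 5.25
position: [0.5011, -0.1779, 0.1487]
tool_rot: [-0.765, -3.045, -0.002]
ft_force: [1.0, 0.6, -5.8]
grip_width: 0.592
grip_force: 45.0
```

```bash
python3 -c "
from h import *
need([.548,-.276,.15],151.6)"
```

```text
t 5.25 shift [-0.2921 -0.2143 -0.0051] turn [ 0.0009 -0.0018  0.0035] q [ 0.74  0.15 -0.49  1.82  0.08  1.19  1.31] F [ 1.   0.6 -5.8]
```

Emit:
{"api": "jog_arm", "payload": {"moves": [-0.08, -0.06, 0, 0, 0, 0, -1, -0.16, -0.12, 0, 0, 0, 0, -1, -0.23, -0.17, 0, 0, 0, 0, -1, -0.27, -0.2, 0, 0, 0, 0, -1, -0.285, -0.21, 0, 0, 0, 0, -1, -0.29, -0.213, 0, 0, 0, 0, -1, -0.29, -0.213, 0, 0, 0, 0, -1, -0.29, -0.213, 0, 0, 0, 0, -1]}}

```text
time: 6.25
position: [0.5476, -0.2746, 0.1498]
tool_rot: [0.765, 3.047, 0.0]
ft_force: [-0.3, 0.4, -6.2]
grip_width: 0.595
grip_force: 45.0
```

Run:
```python
from h import *
# carrier center now: well mouth in top and scene at rim; and stand post via scene (top view may be hidden)
im=grab('top'); sc=grab('scene')
g=cv2.cvtColor(im["pixels"],cv2.COLOR_RGB2GRAY)
a=cv2.resize(cv2.cvtColor(im["pixels"],4)[170:310,400:540],(400,400)); b=cv2.resize(cv2.cvtColor(sc["pixels"],4)[220:360,120:260],(400,400))
cv2.imwrite("pics/c2.png",np.hstack([a,b]))
s0=cv2.imread("pics/scene0.png")
v=cv2.cvtColor(s0,cv2.COLOR_BGR2HSV)[...,2]
m=((v<110)*255).astype(np.uint8); w=np.zeros_like(m); w[270:370,130:230]=1
k=max(cv2.findContours(cv2.morphologyEx(m*w,3,np.ones((9,9))),0,1)[0],key=cv2.contourArea)
print(cv2.minAreaRect((plane(sc,k.reshape(-1,2).astype(float),.01)[:,:2]*1000).astype(np.float32)))
print("posttop from scene guess",plane(sc,[(176,306)],.052)); print(proj(sc,[[.548,-.276,.052]]),proj(im,[[.548,-.276,.052]]))
need([.548,-.276,.06],151.6)
```

```text
((550.263427734375, -277.7674865722656), (152.6419677734375, 108.89391326904297), 2.7512927055358887)
posttop from scene guess [[ 0.55207636 -0.27524755  0.052     ]]
[[175.05181493 304.17962813]] [[479.48382474 227.74233686]]
t 6.35 shift [-0.0027 -0.0024  0.2995] turn [-0.0001  0.0001  0.0034] q [ 0.78  0.32 -0.43  1.63  0.14  1.22  1.4 ] F [ 0.5  0.2 -5.8]
```

View pics/c2.png

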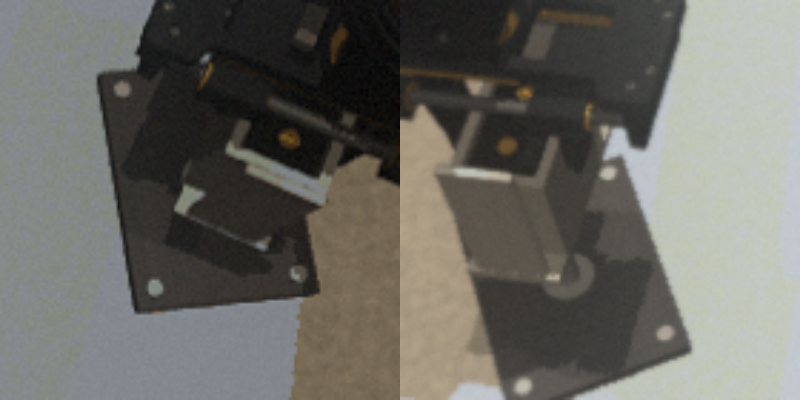

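Top crop on the left, scene crop on the right: the carrier is held level over the stand, with the post ring visible at right crop (567,275), under the carrier's lower edge. Next I lower it with a force check.

Emit:
{"api": "jog_arm", "payload": {"moves": [-0.006, -0.002, 0.02, 0, 0, 0, -1, -0.006, -0.002, 0.06, 0, 0, 0, -1, -0.006, -0.002, 0.1, 0, 0, 0, -1, -0.006, -0.002, 0.13, 0, 0, 0, -1, -0.006, -0.002, 0.15, 0, 0, 0, -1, -0.006, -0.002, 0.16, 0, 0, 0, -1, -0.006, -0.002, 0.17, 0, 0, 0, -1, -0.006, -0.002, 0.17, 0, 0, 0, -1]}}

```text
time: 7.35
position: [0.549, -0.2769, 0.0987]
tool_rot: [0.766, 3.047, -0.0]
ft_force: [-0.3, 1.2, -6.6]
grip_width: 0.595
grip_force: 45.0
```

```bash
python3 -c "
from h import *
need([.549,-.2765,.061],151.6)"
```

```text
t 7.35 shift [0.0004 0.0012 0.1256] turn [-0.0001  0.0001  0.0027] q [ 0.77  0.37 -0.42  1.68  0.16  1.13  1.38] F [-0.3  1.2 -6.6]
```

Emit:
{"api": "jog_arm", "payload": {"moves": [0, 0, 0.02, 0, 0, 0, -1, 0, 0, 0.04, 0, 0, 0, -1, 0, 0, 0.06, 0, 0, 0, -1, 0, 0, 0.08, 0, 0, 0, -1, 0, 0, 0.095, 0, 0, 0, -1, 0, 0, 0.105, 0, 0, 0, -1, 0, 0, 0.115, 0, 0, 0, -1, 0, 0, 0.115, 0, 0, 0, -1]}}

```text
time: 8.35
position: [0.5488, -0.2768, 0.0639]
tool_rot: [-0.766, -3.046, -0.0]
ft_force: [0.4, 0.5, -3.9]
grip_width: 0.596
grip_force: 45.0
```

```bash
python3 -c "
from h import *
need([.549,-.2765,.061],151.6)"
```

```text
t 8.35 shift [-0.0001  0.0011  0.0098] turn [-0.0001 -0.0003  0.0028] q [ 0.76  0.4  -0.42  1.71  0.18  1.07  1.37] F [ 0.4  0.5 -3.9]
```

Pack weight is now on the post (about 3 N less load). I lower the last few millimetres.

Emit:
{"api": "jog_arm", "payload": {"moves": [0, 0, 0.003, 0, 0, 0, -1, 0, 0, 0.006, 0, 0, 0, -1, 0, 0, 0.009, 0, 0, 0, -1, 0, 0, 0.011, 0, 0, 0, -1, 0, 0, 0.013, 0, 0, 0, -1, 0, 0, 0.014, 0, 0, 0, -1, 0, 0, 0.014, 0, 0, 0, -1, 0, 0, 0.014, 0, 0, 0, -1]}}

```text
time: 9.35
position: [0.5489, -0.2768, 0.0608]
tool_rot: [-0.766, -3.047, 0.001]
ft_force: [-3.5, 1.2, 4.9]
grip_width: 0.595
grip_force: 45.0
```

Emit:
{"api": "jog_arm", "payload": {"moves": [0, 0, 0, 0, 0, 0, -0.5, 0, 0, 0, 0, 0, 0, 0, 0, 0, 0, 0, 0, 0, 0.5, 0, 0, 0, 0, 0, 0, 1, 0, 0, 0, 0, 0, 0, 1, 0, 0, -0.05, 0, 0, 0, 1, 0, 0, -0.15, 0, 0, 0, 1, 0, 0, -0.25, 0, 0, 0, 1]}}

```text
time: 10.35
position: [0.5492, -0.2769, 0.1368]
tool_rot: [0.766, 3.046, -0.0]
ft_force: [-0.1, -0.0, 0.1]
grip_width: 0.997
grip_force: 0.0
```

Emit:
{"api": "jog_arm", "payload": {"moves": [0, 0, -0.1, 0, 0, 0, 1, 0, 0, -0.15, 0, 0, 0, 1, 0, 0, -0.2, 0, 0, 0, 1, 0, 0, -0.25, 0, 0, 0, 1, 0, 0, -0.3, 0, 0, 0, 1, 0, 0, -0.33, 0, 0, 0, 1, 0, 0, -0.33, 0, 0, 0, 1, 0, 0, -0.33, 0, 0, 0, 1]}}

```text
time: 11.35
position: [0.5486, -0.2767, 0.2333]
tool_rot: [-0.766, -3.046, -0.0]
ft_force: [-1.1, -0.8, -0.7]
grip_width: 0.999
grip_force: 0.0
```

Run:
```python
from h import *
w=grab('wrist'); s=grab('scene'); 
need([.549,-.2765,.089],151.6)
p=proj(w,[[.549,-.2765,.122]])[0]; print(p)
x,y=p.astype(int); x0=max(0,x-100);y0=max(0,y-100)
a=cv2.resize(cv2.cvtColor(w["pixels"],4)[y0:y0+200,x0:x0+200],(400,400)); b=cv2.resize(cv2.cvtColor(s["pixels"],4)[240:360,120:240],(400,400))
print(x0,y0); cv2.imwrite("pics/c3.png",np.hstack([a,b])); cv2.imwrite("pics/w3.png",cv2.cvtColor(w["pixels"],4))
```

```text
t 11.45 shift [-0.0016  0.0013  0.4805] turn [-0.     -0.0013  0.0028] q [ 0.78  0.27 -0.44  1.52  0.12  1.38  1.42] F [0.8 0.8 0.2]
[314.51272165 237.24231682]
214 137
```

View pics/c3.png

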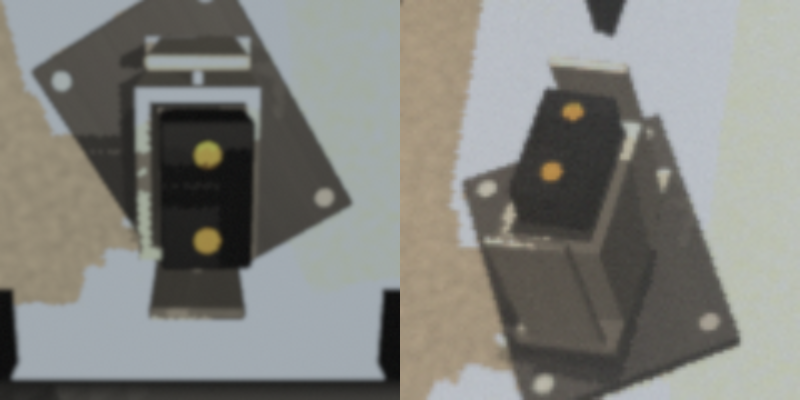

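The left crop (wrist) shows the pack's black top at about full-image (317,234), raised above the rim between the ears. The right crop (scene) shows the pack standing proud and the carrier flat on the base.

Emit:
{"api": "jog_arm", "payload": {"moves": [0, 0.001, 0.05, 0, 0, 0, 1, 0, 0.001, 0.13, 0, 0, 0, 1, 0, 0.001, 0.22, 0, 0, 0, 1, 0, 0.001, 0.31, 0, 0, 0, 1, 0, 0.001, 0.38, 0, 0, 0, 1, 0, 0.001, 0.44, 0, 0, 0, 1, 0, 0.001, 0.474, 0, 0, 0, 0.5, 0, 0.001, 0.474, 0, 0, 0, 0.2]}}

```text
time: 12.45
position: [0.5486, -0.2764, 0.0909]
tool_rot: [-0.766, -3.045, -0.001]
ft_force: [-0.1, -0.7, 1.1]
grip_width: 0.856
grip_force: 0.0
```

Emit:
{"api": "jog_arm", "payload": {"moves": [0, 0, 0, 0, 0, 0, 0, 0, 0, 0, 0, 0, 0, -0.2, 0, 0, 0, 0, 0, 0, -0.4, 0, 0, 0, 0, 0, 0, -0.6, 0, 0, 0, 0, 0, 0, -1, 0, 0, 0, 0, 0, 0, -1, 0, 0, 0, 0, 0, 0, -1, 0, 0, 0, 0, 0, 0, -1], "newtons": 30}}

```text
time: 13.45
position: [0.5493, -0.2767, 0.0921]
tool_rot: [0.766, 3.046, -0.0]
ft_force: [-0.3, 0.2, 3.5]
grip_width: 0.406
grip_force: 30.0
```

```bash
python3 -c "
from h import *
need([.549,-.2765,.19],151.6)"
```

```text
t 13.45 shift [ 9.000e-04  1.000e-04 -3.265e-01] turn [-0.0001  0.0005  0.0028] q [ 0.77  0.37 -0.42  1.68  0.17  1.12  1.38] F [-0.3  0.2  3.5]
```

Emit:
{"api": "jog_arm", "payload": {"moves": [0, 0, -0.02, 0, 0, 0, -1, 0, 0, -0.05, 0, 0, 0, -1, 0, 0, -0.09, 0, 0, 0, -1, 0, 0, -0.13, 0, 0, 0, -1, 0, 0, -0.18, 0, 0, 0, -1, 0, 0, -0.23, 0, 0, 0, -1, 0, 0, -0.28, 0, 0, 0, -1, 0, 0, -0.32, 0, 0, 0, -1]}}

```text
time: 14.45
position: [0.5493, -0.2766, 0.1891]
tool_rot: [0.766, 3.046, -0.0]
ft_force: [-0.3, 0.1, -2.5]
grip_width: 0.412
grip_force: 30.0
```

Run:
```python
from h import *
need([.650,.025,.19],177)
im=grab('top')   # charger measurement (free view of charger)
hsv=cv2.cvtColor(im["pixels"],cv2.COLOR_RGB2HSV); 
a=im["pixels"].astype(int); m=((a[...,2]-a[...,0]<12)*255).astype(np.uint8)
w=np.zeros_like(m); w[225:315,85:190]=1; m=cv2.morphologyEx(m*w,2,np.ones((3,3)))
k=max(cv2.findContours(m,0,1)[0],key=cv2.contourArea)
print(cv2.boundingRect(k),cv2.minAreaRect((plane(im,k.reshape(-1,2).astype(float),.01)[:,:2]*1000).astype(np.float32)))
# from crop1 (x4 from 85,220): cheek-top corners at z=.07, crop px relative
c=lambda p:(np.array(p,float)-[400,0])/4+[85,220]
print((plane(im,[c(p) for p in((472,120),(499,120),(498,247),(468,245),(614,110),(695,110),(697,237),(612,237))],.07)[:,:2]*1000).round(1).tolist())
print((plane(im,[c(p) for p in((456,94),(764,82),(764,310),(448,325))],.01)[:,:2]*1000).round(1).tolist())
```

```text
t 14.45 shift [ 0.18    1.0446 -0.0033] turn [-3.000e-04  9.000e-04 -4.206e-01] q [ 0.78  0.29 -0.44  1.58  0.13  1.3   1.41] F [-0.3  0.1 -2.5]
(96, 237, 84, 67) ((518.4503784179688, 301.2841796875), (139.9159393310547, 109.68060302734375), 89.94634246826172)
[[541.1, 336.7], [540.5, 326.1], [489.3, 324.9], [490.8, 336.6], [542.0, 280.8], [540.2, 248.7], [488.8, 247.5], [490.7, 280.7]]
[[566.1, 367.4], [564.0, 236.5], [465.4, 236.3], [467.0, 367.2]]
```

Emit:
{"api": "jog_arm", "payload": {"moves": [0.01, 0.05, 0, 0, 0, 0, -1, 0.03, 0.15, 0, 0, 0, -0.06, -1, 0.05, 0.28, 0, 0, 0, -0.13, -1, 0.07, 0.42, 0, 0, 0, -0.2, -1, 0.1, 0.56, 0, 0, 0, -0.27, -1, 0.12, 0.7, 0, 0, 0, -0.34, -1, 0.15, 0.84, 0, 0, 0, -0.4, -1, 0.17, 0.96, 0, 0, 0, -0.45, -1]}}

```text
time: 15.5
position: [0.6398, 0.0071, 0.1872]
tool_rot: [-0.021, -3.14, -0.003]
ft_force: [0.8, 0.5, -2.5]
grip_width: 0.412
grip_force: 30.0
```

```bash
python3 -c "
from h import *
need([.650,.025,.046],179)"
```

```text
t 15.5 shift [-0.0336  0.0592  0.4709] turn [ 0.0019 -0.0011  0.0042] q [ 0.44  0.38 -0.63  1.51  0.23  1.33  1.34] F [ 0.8  0.5 -2.5]
```

Emit:
{"api": "jog_arm", "payload": {"moves": [-0.02, 0.03, 0.04, 0, 0, 0, -1, -0.034, 0.055, 0.12, 0, 0, 0, -1, -0.034, 0.059, 0.21, 0, 0, 0, -1, -0.034, 0.059, 0.3, 0, 0, 0, -1, -0.034, 0.059, 0.38, 0, 0, 0, -1, -0.034, 0.059, 0.44, 0, 0, 0, -1, -0.034, 0.059, 0.465, 0, 0, 0, -1, -0.034, 0.059, 0.465, 0, 0, 0, -1]}}

```text
time: 16.5
position: [0.6508, 0.0189, 0.0479]
tool_rot: [-0.033, -3.141, -0.0]
ft_force: [0.4, -0.3, -2.7]
grip_width: 0.413
grip_force: 30.0
```

Emit:
{"api": "jog_arm", "payload": {"moves": [0, 0, 0.003, 0, 0, 0, -1, 0, 0, 0.006, 0, 0, 0, -1, 0, 0, 0.009, 0, 0, 0, -1, 0, 0, 0.011, 0, 0, 0, -1, 0, 0, 0.013, 0, 0, 0, -1, 0, 0, 0.015, 0, 0, 0, -1, 0, 0, 0.016, 0, 0, 0, -1, 0, 0, 0.016, 0, 0, 0, -1]}}

```text
time: 17.5
position: [0.651, 0.0188, 0.0434]
tool_rot: [-0.034, -3.141, 0.0]
ft_force: [0.3, 0.2, -3.8]
grip_width: 0.409
grip_force: 30.0
```

Emit:
{"api": "jog_arm", "payload": {"moves": [0, 0, 0.001, 0, 0, 0, -1, 0, 0, 0.002, 0, 0, 0, -1, 0, 0, 0.003, 0, 0, 0, -1, 0, 0, 0.004, 0, 0, 0, -1, 0, 0, 0.005, 0, 0, 0, -1, 0, 0, 0.006, 0, 0, 0, -1, 0, 0, 0.006, 0, 0, 0, -1, 0, 0, 0.006, 0, 0, 0, -1]}}

```text
time: 18.5
position: [0.6511, 0.0188, 0.0432]
tool_rot: [0.034, 3.141, -0.001]
ft_force: [-5.2, -0.6, 8.7]
grip_width: 0.412
grip_force: 30.0
```

Contact with the mat. I release and rise, then look.

Emit:
{"api": "jog_arm", "payload": {"moves": [0, 0, 0, 0, 0, 0, -0.3, 0, 0, 0, 0, 0, 0, 0, 0, 0, 0, 0, 0, 0, 0.4, 0, 0, 0, 0, 0, 0, 1, 0, 0, -0.03, 0, 0, 0, 1, 0, 0, -0.12, 0, 0, 0, 1, 0, 0, -0.22, 0, 0, 0, 1, 0, 0, -0.32, 0, 0, 0, 1]}}

```text
time: 19.5
position: [0.6511, 0.0189, 0.1392]
tool_rot: [0.033, 3.141, 0.0]
ft_force: [1.0, -0.9, -1.2]
grip_width: 0.988
grip_force: 0.0
```

Emit:
{"api": "jog_arm", "payload": {"moves": [0, 0, -0.06, 0, 0, 0.1, 1, 0, 0, -0.12, 0, 0, 0.25, 1, 0, 0, -0.17, 0, 0, 0.4, 1, 0, 0, -0.2, 0, 0, 0.55, 1, 0, 0, -0.2, 0, 0, 0.7, 1, 0, 0, -0.2, 0, 0, 0.85, 1, 0, 0, -0.2, 0, 0, 1, 1, 0, 0, -0.2, 0, 0, 1, 1]}}

```text
time: 20.5
position: [0.6511, 0.019, 0.1983]
tool_rot: [1.597, 2.705, 0.0]
ft_force: [0.2, 0.6, -0.9]
grip_width: 1.002
grip_force: 0.0
```

Run:
```python
from h import *
w=grab('wrist','w4.png'); need([.651,.0188,.045],89)
p=proj(w,[[.651,.0188,.073]])[0]; print(p)
t=grab('top','t4.png'); q=proj(t,[[.651,.0188,.073]])[0]; print(q)
x,y=q.astype(int)
x2,y2=np.clip(p.astype(int),[150,150],[490,330])
a=cv2.resize(cv2.cvtColor(t["pixels"],4)[y-60:y+60,x-60:x+60],(400,400)); b=cv2.resize(cv2.cvtColor(w["pixels"],4)[y2-150:y2+150,x2-150:x2+150],(400,400))
print(x-60,y-60,x2-150,y2-150); cv2.imwrite("pics/c4.png",np.hstack([a,b]))
```

```text
t 20.55 shift [-3.000e-04 -8.000e-04  5.105e-01] turn [6.000e-04 3.000e-04 4.993e-01] q [ 0.29  0.37 -0.46  1.47  0.17  1.34  0.32] F [-0.   0.1 -0.1]
[313.90262802 231.17987276]
[298.29059233 174.16119667]
238 114 163 81
```

View pics/c4.png

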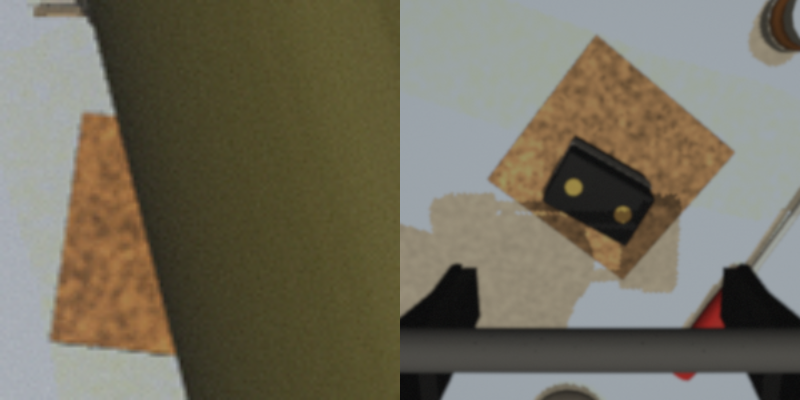

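The top crop is blocked by the arm. The wrist crop shows the pack upright on the mat, its top dots at crop (573,187) and (623,214), so its centre is at about full-image (312,231), within 1 mm of the prediction. I now grip it by its ends.

Emit:
{"api": "jog_arm", "payload": {"moves": [0, 0, 0.04, 0, 0, 0.12, 1, 0, 0, 0.08, 0, 0, 0.25, 1, 0, 0, 0.12, 0, 0, 0.38, 1, 0, 0, 0.18, 0, 0, 0.49, 1, 0, 0, 0.26, 0, 0, 0.5, 1, 0, 0, 0.35, 0, 0, 0.5, 1, 0, 0, 0.43, 0, 0, 0.5, 1, 0, 0, 0.48, 0, 0, 0.5, 1]}}

```text
time: 21.6
position: [0.6504, 0.0187, 0.0523]
tool_rot: [-2.243, -2.199, 0.002]
ft_force: [0.6, 0.3, -0.1]
grip_width: 1.001
grip_force: 0.0
```

Emit:
{"api": "jog_arm", "payload": {"moves": [0, 0, 0.015, 0, 0, 0, 0.8, 0, 0, 0.025, 0, 0, 0, 0.7, 0, 0, 0.027, 0, 0, 0, 0.5, 0, 0, 0.027, 0, 0, 0, 0.3, 0, 0, 0.027, 0, 0, 0, 0, 0, 0, 0.027, 0, 0, 0, -1, 0, 0, 0.027, 0, 0, 0, -1, 0, 0, 0.027, 0, 0, 0, -1], "newtons": 30}}

```text
time: 22.6
position: [0.6511, 0.0188, 0.0462]
tool_rot: [2.245, 2.197, 0.0]
ft_force: [-2.2, -0.1, 5.4]
grip_width: 0.687
grip_force: 30.0
```

```bash
python3 -c "
from h import *
need([.5155,.303,.19],89)"
```

```text
t 22.6 shift [ 0.9373 -0.4721 -0.4796] turn [ 0.0002  0.0001 -0.0039] q [ 0.21  0.48 -0.36  1.62  0.19  1.07 -0.22] F [-2.2 -0.1  5.4]
```

Emit:
{"api": "jog_arm", "payload": {"moves": [0, 0, -0.04, 0, 0, 0, -1, 0, 0, -0.12, 0, 0, 0, -1, 0, 0, -0.22, 0, 0, 0, -1, 0.04, -0.04, -0.32, 0, 0, 0, -1, 0.12, -0.12, -0.42, 0, 0, 0, -1, 0.22, -0.22, -0.5, 0, 0, 0, -1, 0.32, -0.32, -0.55, 0, 0, 0, -1, 0.42, -0.41, -0.57, 0, 0, 0, -1]}}

```text
time: 23.6
position: [0.53, 0.1485, 0.2176]
tool_rot: [2.244, 2.197, 0.002]
ft_force: [1.4, 1.0, -3.4]
grip_width: 0.689
grip_force: 30.0
```

Emit:
{"api": "jog_arm", "payload": {"moves": [0.06, -0.05, 0, 0, 0, 0, -1, 0.09, -0.06, 0, 0, 0, 0, -1, 0.1, -0.06, 0, 0, 0, 0, -1, 0.1, -0.06, 0, 0, 0, 0, -1, 0.1, -0.06, 0, 0, 0, 0, -1, 0.1, -0.06, 0, 0, 0, 0, -1, 0.1, -0.06, 0, 0, 0, 0, -1, 0.1, -0.06, 0, 0, 0, 0, -1]}}

```text
time: 24.6
position: [0.5134, 0.1777, 0.2165]
tool_rot: [2.245, 2.197, -0.0]
ft_force: [-0.2, -0.6, -3.1]
grip_width: 0.682
grip_force: 30.0
```

Run:
```python
from h import *
w=grab('wrist','w5.png'); need([.5155,.303,.19],89)
print(proj(w,[[.5155,.303,.01],[.5155,.303,.07]]))
```

```text
t 24.65 shift [ 0.4176 -0.002   0.0885] turn [ 0.0001  0.0001 -0.004 ] q [ 0.08  0.13 -0.51  1.71  0.06  1.32 -0.45] F [-0.6  0.5 -3. ]
[[313.29627249  75.22925545]
 [313.35817887  64.27847747]]
```

View pics/w5.png

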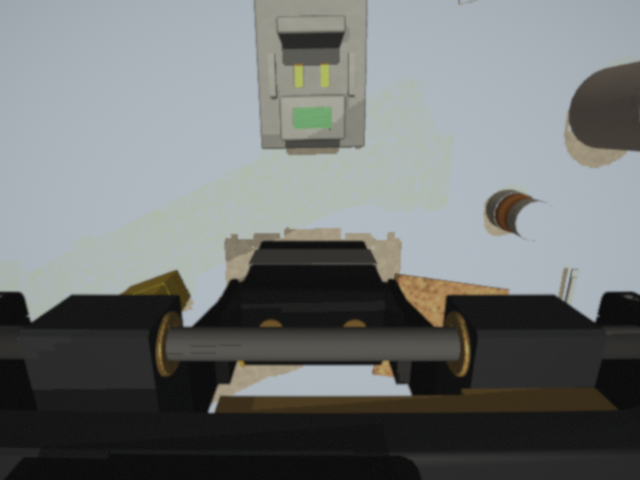

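The wrist view shows the held pack below, and the charger with its base bottom corners at (262,148) and (364,146), wide cheek top (281–345, 97–139), yellow contacts near (298,76) and (325,76), and lips at columns 272 and 351.

Run:
```python
from h import *
w=grab('wrist'); a=w["pixels"].astype(int)
hsv=cv2.cvtColor(w["pixels"],cv2.COLOR_RGB2HSV)
def rc(m,y0,y1,x0,x1,z,n):
    q=np.zeros(m.shape,np.uint8); q[y0:y1,x0:x1]=m[y0:y1,x0:x1]
    for k in cv2.findContours(q,0,1)[0]:
        if cv2.contourArea(k)>25:
            r=cv2.minAreaRect((plane(w,k.reshape(-1,2).astype(float),z)[:,:2]*1000).astype(np.float32)); print(n,cv2.boundingRect(k),np.round(r[0],1),np.round(r[1],1),round(r[2],2))
H,S,V=[hsv[...,i].astype(int) for i in range(3)]
rc((H>40)&(H<85)&(S>70),90,140,270,350,.07,"green")
rc((H>20)&(H<40)&(S>110),55,97,285,340,.011,"contact")
f=lambda p,z:(plane(w,p,z)[:,:2]*1000).round(1).tolist()
g=cv2.GaussianBlur(cv2.cvtColor(w["pixels"],7),(3,3),0).astype(int)
# sub-pixel edge transitions: strong gradient columns on rows / rows on columns
for r in (105,120,134): d=np.diff(g[r,240:390]); print("row",r,[(240+i,int(d[i])) for i in np.where(abs(d)>14)[0]])
for r in (75,85): d=np.diff(g[r,240:390]); print("row",r,[(240+i,int(d[i])) for i in np.where(abs(d)>12)[0]])
for c in (295,312,330): d=np.diff(g[5:160,c]); print("col",c,[(5+i,int(d[i])) for i in np.where(abs(d)>12)[0]])
print(f([(262,148),(364,146)],.01),f([(281,97),(344,97),(280,33),(343,32)],.07))
```

```text
green (294, 108, 37, 20) [513.7 264.2] [14.3 28.5] 88.78
contact (295, 65, 8, 21) [502.  303.4] [17.1  6.4] 88.06
contact (321, 64, 8, 22) [525.7 303.3] [17.9  6.4] 88.8
row 105 [(np.int64(258), -16), (np.int64(343), -16), (np.int64(365), 21)]
row 120 [(np.int64(364), 16), (np.int64(365), 18)]
row 134 [(np.int64(259), -16), (np.int64(260), -15), (np.int64(364), 20)]
row 75 [(np.int64(256), -16), (np.int64(366), 14)]
row 85 [(np.int64(257), -15), (np.int64(274), -16), (np.int64(366), 14)]
col 295 [(np.int64(30), -17), (np.int64(31), -24), (np.int64(32), -26), (np.int64(33), -21), (np.int64(48), 15), (np.int64(63), 13), (np.int64(64), 19), (np.int64(65), 18), (np.int64(137), -15), (np.int64(138), -22), (np.int64(139), -24), (np.int64(140), -14), (np.int64(147), 16), (np.int64(148), 16), (np.int64(153), 14), (np.int64(154), 19), (np.int64(155), 13)]
col 312 [(np.int64(30), -20), (np.int64(31), -24), (np.int64(32), -24), (np.int64(33), -17), (np.int64(48), 14), (np.int64(64), 15), (np.int64(65), 20), (np.int64(137), -15), (np.int64(138), -21), (np.int64(139), -17), (np.int64(147), 17), (np.int64(148), 13), (np.int64(153), 15), (np.int64(154), 20), (np.int64(155), 14)]
col 330 [(np.int64(29), -15), (np.int64(30), -23), (np.int64(31), -25), (np.int64(32), -22), (np.int64(33), -13), (np.int64(47), 14), (np.int64(63), 16), (np.int64(64), 18), (np.int64(137), -18), (np.int64(138), -21), (np.int64(146), 13), (np.int64(147), 17), (np.int64(152), 14), (np.int64(153), 19), (np.int64(154), 14)]
[[464.7, 239.0], [563.1, 238.8]] [[489.8, 280.1], [538.9, 279.0], [491.1, 325.2], [538.1, 324.9]]
```

Emit:
{"api": "jog_arm", "payload": {"moves": [0.05, 0, 0, 0, 0, 0, -1, 0.13, -0.001, 0, 0, 0, 0, -1, 0.22, -0.002, 0, 0, 0, 0, -1, 0.31, -0.004, 0.05, 0, 0, 0, -1, 0.38, -0.006, 0.12, 0, 0, 0, -1, 0.41, -0.006, 0.18, 0, 0, 0, -1, 0.4165, -0.006, 0.22, 0, 0, 0, -1, 0.4165, -0.006, 0.22, 0, 0, 0, -1]}}

```text
time: 25.7
position: [0.5139, 0.3015, 0.1493]
tool_rot: [-2.246, -2.196, 0.004]
ft_force: [-0.1, -0.2, -2.8]
grip_width: 0.688
grip_force: 30.0
```

Run:
```python
from h import *
need([.5143,.3027,.055],88.8)
w=grab('wrist'); s=grab('scene')
a=cv2.resize(cv2.cvtColor(w["pixels"],4)[130:380,195:445],(400,400)); b=cv2.resize(cv2.cvtColor(s["pixels"],4)[140:260,400:520],(400,400))
cv2.imwrite("pics/c6.png",np.hstack([a,b]))
```

```text
t 25.7 shift [0.0044 0.0018 0.3143] turn [-0.0019  0.0016 -0.0014] q [-0.1   0.3  -0.57  1.67  0.17  1.22 -0.73] F [-0.1 -0.2 -2.8]
```

View pics/c6.png

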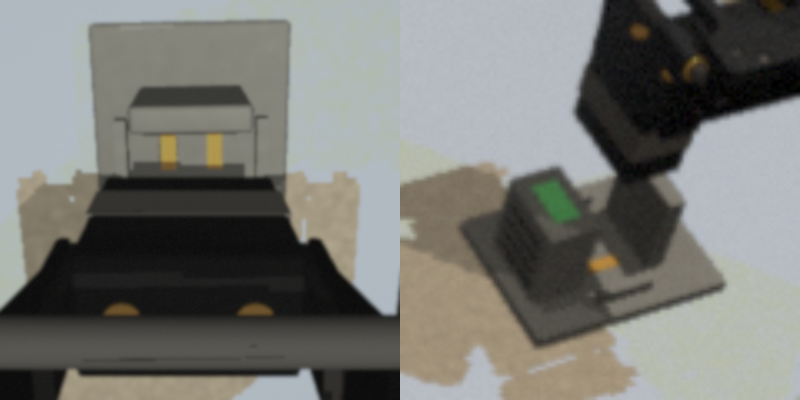

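The wrist crop shows the pack in line with the contacts at crop (168,150) and (214,150). The scene crop shows it above the slot. I lower it with force checks.

Emit:
{"api": "jog_arm", "payload": {"moves": [0.004, 0.002, 0.02, 0, 0, 0, -1, 0.004, 0.002, 0.05, 0, 0, 0, -1, 0.004, 0.002, 0.08, 0, 0, 0, -1, 0.004, 0.002, 0.11, 0, 0, 0, -1, 0.004, 0.002, 0.13, 0, 0, 0, -1, 0.004, 0.002, 0.15, 0, 0, 0, -1, 0.004, 0.002, 0.17, 0, 0, 0, -1, 0.004, 0.002, 0.18, 0, 0, 0, -1]}}

```text
time: 26.8
position: [0.5147, 0.3038, 0.0961]
tool_rot: [-2.245, -2.197, 0.001]
ft_force: [0.2, -0.7, -3.0]
grip_width: 0.686
grip_force: 30.0
```

```bash
python3 -c "
from h import *
need([.5143,.3027,.055],88.8)"
```

```text
t 26.8 shift [-0.0037 -0.0013  0.1369] turn [-0.0004  0.0003 -0.0005] q [-0.11  0.36 -0.56  1.72  0.21  1.13 -0.75] F [ 0.2 -0.7 -3. ]
```

Emit:
{"api": "jog_arm", "payload": {"moves": [-0.003, -0.001, 0.015, 0, 0, 0, -1, -0.003, -0.001, 0.03, 0, 0, 0, -1, -0.003, -0.001, 0.045, 0, 0, 0, -1, -0.003, -0.001, 0.06, 0, 0, 0, -1, -0.003, -0.001, 0.075, 0, 0, 0, -1, -0.003, -0.001, 0.09, 0, 0, 0, -1, -0.003, -0.001, 0.095, 0, 0, 0, -1, -0.003, -0.001, 0.1, 0, 0, 0, -1]}}

```text
time: 27.8
position: [0.5146, 0.3031, 0.0664]
tool_rot: [2.245, 2.197, 0.0]
ft_force: [0.4, 0.0, -3.7]
grip_width: 0.69
grip_force: 30.0
```

Emit:
{"api": "jog_arm", "payload": {"moves": [0, 0, 0.005, 0, 0, 0, -1, 0, 0, 0.01, 0, 0, 0, -1, 0, 0, 0.015, 0, 0, 0, -1, 0, 0, 0.02, 0, 0, 0, -1, 0, 0, 0.025, 0, 0, 0, -1, 0, 0, 0.03, 0, 0, 0, -1, 0, 0, 0.033, 0, 0, 0, -1, 0, 0, 0.033, 0, 0, 0, -1]}}

```text
time: 28.8
position: [0.5145, 0.303, 0.0565]
tool_rot: [-2.245, -2.197, 0.0]
ft_force: [-0.4, -0.4, -2.7]
grip_width: 0.684
grip_force: 30.0
```

Past the lips (pack bottom at about 13 mm) with no contact. I do the last few millimetres gently.

Emit:
{"api": "jog_arm", "payload": {"moves": [0, 0, 0.002, 0, 0, 0, -1, 0, 0, 0.004, 0, 0, 0, -1, 0, 0, 0.006, 0, 0, 0, -1, 0, 0, 0.007, 0, 0, 0, -1, 0, 0, 0.008, 0, 0, 0, -1, 0, 0, 0.009, 0, 0, 0, -1, 0, 0, 0.01, 0, 0, 0, -1, 0, 0, 0.01, 0, 0, 0, -1]}}

```text
time: 29.8
position: [0.5146, 0.303, 0.0536]
tool_rot: [2.245, 2.197, -0.0]
ft_force: [-0.7, 0.8, -2.9]
grip_width: 0.686
grip_force: 30.0
```

Emit:
{"api": "jog_arm", "payload": {"moves": [0, 0, 0.001, 0, 0, 0, -1, 0, 0, 0.002, 0, 0, 0, -1, 0, 0, 0.003, 0, 0, 0, -1, 0, 0, 0.004, 0, 0, 0, -1, 0, 0, 0.004, 0, 0, 0, -1, 0, 0, 0.005, 0, 0, 0, -1, 0, 0, 0.005, 0, 0, 0, -1, 0, 0, 0.005, 0, 0, 0, -1]}}

```text
time: 30.8
position: [0.5146, 0.3031, 0.0531]
tool_rot: [2.245, 2.197, -0.0]
ft_force: [-3.0, -2.4, 6.8]
grip_width: 0.686
grip_force: 30.0
```

Emit:
{"api": "jog_arm", "payload": {"moves": [0, 0, 0, 0, 0, 0, 0.3, 0, 0, 0, 0, 0, 0, 0.5, 0, 0, 0, 0, 0, 0, 0.7, 0, 0, 0, 0, 0, 0, 1, 0, 0, 0, 0, 0, 0, 1, 0, 0, -0.03, 0, 0, 0, 1, 0, 0, -0.1, 0, 0, 0, 1, 0, 0, -0.2, 0, 0, 0, 1]}}

```text
time: 31.8
position: [0.5144, 0.303, 0.1136]
tool_rot: [-2.245, -2.198, 0.0]
ft_force: [0.0, -0.1, -0.3]
grip_width: 0.997
grip_force: 0.0
```

Emit:
{"api": "jog_arm", "payload": {"moves": [0, 0, -0.1, 0, 0, 0, 1, 0, 0, -0.2, 0, 0, 0, 1, 0, 0, -0.3, 0, 0, 0, 1, 0, 0, -0.4, 0, 0, 0, 1, -0.1, 0, -0.45, 0, 0, 0, 1, -0.2, 0, -0.45, 0, 0, 0, 1, -0.25, 0, -0.45, 0, 0, 0, 1, -0.25, 0, -0.45, 0, 0, 0, 1]}}

```text
time: 32.8
position: [0.5132, 0.2273, 0.2479]
tool_rot: [2.247, 2.195, 0.001]
ft_force: [0.5, 0.2, -0.3]
grip_width: 1.0
grip_force: 0.0
```

Run:
```python
from h import *
w=grab('wrist'); s=grab('scene'); x,y=np.clip(proj(w,[[.5145,.303,.08]])[0].astype(int),100,380)
print(proj(w,[[.5145,.303,.08]]),proj(s,[[.5145,.303,.08]]))
a=cv2.resize(cv2.cvtColor(w["pixels"],4)[max(0,y-100):y+100,x-100:x+100],(400,400)); b=cv2.resize(cv2.cvtColor(s["pixels"],4)[140:380,120:500],(400,253))
cv2.imwrite("pics/c7.png",np.hstack([a,cv2.copyMakeBorder(b,0,147,0,0,0)]))
```

```text
[[313.13983893 131.54209601]] [[464.5539656  191.79316023]]
```

View pics/c7.png

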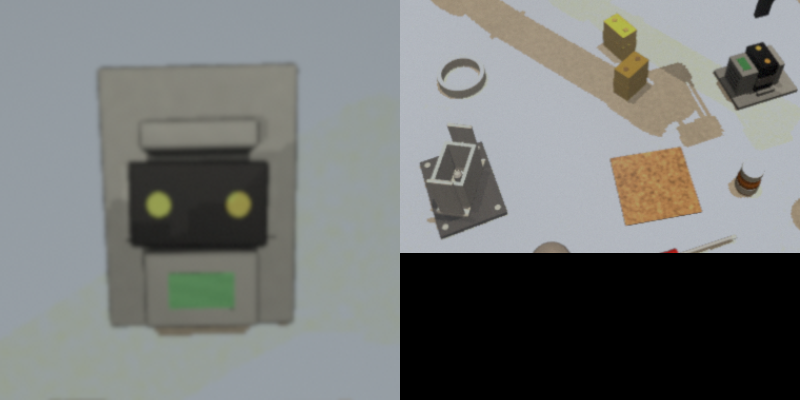

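The wrist crop shows the pack seated upright in the slot, dots at (158,204) and (238,204), between the cheeks. The scene crop shows the empty carrier flat on the stand with the post up through it, and the stone and jar where they were. I hand the job in.

```bash
python3 -c "
from bench import ctrl
print(ctrl.close_job())"
```

```text
the job is handed in; nothing more can be done
None
```

The job is handed in at about 33 s: the carrier is down on the ejector stand, and the pack went upright via the cork mat and is seated in the charger's slot. The stone and jar were not touched, and the hand-in gave no verdict.

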